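# Press a stone chisel home in its spring clips

### The job

Lift the steel chisel out of the wooden rest and press it down into the two spring clips of the tool rack until both have snapped around its shaft and it lies fully home, roughly centred on the rack, either way round. The clips stand on a softly sprung rail that gives way, so press gently and by feel, and stop pressing as soon as it has snapped in. Then let go, and leave the other things on the bench where they are.

Things in the scene. Friction and masses are not known exactly. Their poses are not given: they have to be found in the camera images.
- chisel: Bare steel stone chisel, 230 mm long, lying level: plain round shaft 16 mm in diameter, 190 mm long; dark struck head (21 mm diameter, 14 mm long) at its -x end, flat blade (22 mm wide, 7 mm thick) at its +x end. 0.2 to 0.4 kg. Origin on the shaft's axis at mid-length, about the centre of mass; x along the shaft towards the blade. It may roll about its axis, which does not matter.
- rest: Fixed wooden rest: foot board 160 x 70 x 12 mm with two V-notched blocks 110 mm apart (94 mm free between them), in which the chisel lies at the start. Origin at the centre of its underside; x along the chisel's axis, z up. The shaft's axis lies 62 mm above the origin; between the blocks 50 mm are free below it.
- rack: Fixed tool rack: blue base plate 190 x 90 x 12 mm, origin at the centre of its underside, z up, x along the tool's place. On two sprung guide pins it carries a wooden rail (170 x 50 x 12 mm, top 74 mm above the origin) that moves only straight down, damped: it starts to sink at about 4 N, then gives 1 mm per 0.35 N, to a hard stop at 46 mm (20 N). It rises again when released.
- seat (a point): Point on the rail midway between the two clips, where the middle of the chisel's axis is when fully seated; moves with the rail. x along the clips' common axis, y across, z up. 106 mm above the rack's origin when the rail is unloaded, 32 mm above the rail's top. Between the clips 94 mm are free for a gripper, down to the rail's top.
- near_clip (a point): Centre of the clip at the rail's -x end, 55 mm from the seat point on the seated shaft's axis; moves with the rail. Like the other, it has two upright steel spring fingers 16 mm wide along x, with inward bulges (8 mm above the seat, 11 mm free between them) and flared tips up to 20 mm above the seat. A centred shaft first touches the bulges with its axis about 15 mm above the seat.
- far_clip (a point): The same clip at the +x end, 55 mm from the seat point. Opening both together takes a push of 10 to 17 N, varying with friction; the rail sinks first, so they snap only 4 to 28 mm below the seat's unloaded height. Then the rail jumps up around the shaft, the force drops by 2 N or more and the shaft is held. A snapped-in chisel must not be pushed on beyond 34 mm below that height.
- plaster_head: Small white plaster head on a round foot, 140 mm tall, 92 mm wide; a bystander, to be left alone. Origin at the centre of its underside.
- mallet: Round wooden mallet standing on its head, 88 mm wide, 200 mm tall with the handle up; a bystander, to be left alone. Origin at the centre of its underside.
- stone_offcut: Offcut of pale marble 90 x 70 x 45 mm lying on the bench; a bystander, to be left alone. Origin at the centre of its underside.
Not all that is in view belongs to the job. What is shaped like the rack but purple is not meant.

How it is judged:
By the outcome, as a careful person would: the job done as asked, in the order asked, and still so for the second after the job is handed in, with the robot touching nothing.
It also fails if it takes over 58 s, if anything falls off the work surface, if the arm or the gripper's body presses on something with over 40 N, if the wrist force passes 120 N, or if a joint passes its speed limit or range.

### The arm

A 7-joint arm with a two-finger parallel gripper is mounted at the origin on the work surface. World frame = base frame: x ahead of the robot, y to its left, z up, the work surface at z = 0. Lengths are in m, angles in rad, forces in N, time in s.
With the tool pointing down it reaches from about 0.375 to 0.925 m from the base axis. Payload 3.1 kg.
Tool frame: the origin (TCP) lies between the finger pads; the fingertips stand 22 mm ahead of it and the grasp point (between the pads) lies 3 mm ahead of it; z points along the fingers, y is the direction in which the jaws open and shut (so a half turn about z gives the same grasp; the last joint's range is limited). The gripper opens to 85 mm and grips with 20 to 120 N. Pads are 22 mm wide; open, the fingers measure 114 mm over their backs; the gripper's body (76 mm by 85 mm) begins 54 mm behind the grasp point. The pads swing forward as they close: fully open they stand 13 mm farther back than shut.
Start: joints at [-1.281, 0.383, 0.044, 1.598, -0.018, 1.161, -0.05], TCP at [0.246, 0.602, 0.228] pointing down, gripper open.
Joint ranges: [-2.61, 2.61], [-0.41, 2.15], [-1.48, 1.57], [0, 2.5], [-1.57, 4.71], [0.05, 1.97], [-2.85, 2.85]. Speed limits (rad/s): [2.79, 2.79, 3.14, 3.14, 3.14, 3.14, 3.14].

### API

Orientations are given as a unit quaternion [w, x, y, z].
In Python, from workcell import arm, read_camera gives the robot as it stands. The module is installed in compiled form; this text tells all that it offers.
- The arm moves only by the shell command python3 -m jog 'ROWS' [FORCE]. ROWS is JSON, a list of rows, each an object of numbers: "dx", "dy", "dz": the shift along the tool's x, y, z in mm; "ax", "ay", "az": the turn, a rotation vector about the tool's x, y, z in degrees; "jaw": the closure, from 0 (fully open) to 1 (shut). In form: [{"dx": .., "dy": .., "dz": .., "ax": .., "ay": .., "az": .., "jaw": ..}, ...]. A call has exactly 5 rows; each row shifts and turns the commanded pose from where the row before left it, along the tool's axes as they then stand; what a row does not reach is not made up. A row lasts 1/12 s, in which the tool goes at most 41.7 mm and 7.16 degrees, less where a joint would pass 70% of its speed; a pose out of reach is approached as far as the arm can. A call is refused whole if a number of a shift passes 41.7 or a number of a turn 7.16, either way. A call with a gripper value outside its range is refused whole. The fingers move at their own pace and stop on an object; FORCE is the grip in N (left out, the last holds). Time passes only in rows, so rows that do not move let the fingers close, or fill a call up. It gives the time, the measured TCP pose, the force and the opening at its end, in the units of the state.
- arm.observe(): the state, without advancing time (a new reading comes with each control period).
- read_camera(name): name is "scene" or "top" or "wrist"; returns a dict with "img" (384x512x3 uint8, red, green, blue), "camera_matrix" (3x3 intrinsics, pixels), "R" (3x3) and "t" (3): a world point X has camera coordinates R X + t. Camera axes: x right, y down, z forward; pixel columns grow to the right and rows downward; lengths in m; the calibration is good to about 2 mm. The wrist camera is an equidistant fisheye: a pixel r from the principal point sees the ray r / f radians off the axis. A picture is of the moment at which its call begins. There is no depth.
- arm.hand_in(): hands the job in, once; it reports no verdict.
The state is a dict: "clock": time; "joint_pos": joint angles; "joint_vel": joint speeds; "tau": joint torques, N m; "tcp_pos": TCP position; "ee_rot": TCP orientation; "contact_force": force on the tool from outside, world axes, zero at the start; "wrist_torque": the same for the moment, N m; "finger_gap": opening from 0.0 (shut) to 1.0 (fully open).
Only numpy, scipy, OpenCV 4.12 (cv2) and the standard library are available. Lean on these libraries where they do the work, as an engineer would, in place of code of your own. Each camera call takes 0.05 s, during which the arm holds its last target. There are 200 camera calls.

## Working session

There is one attempt and no reset: what is moved stays moved. The work goes in short steps, Python scripts to look and compute and a shell command to move; the robot and the scene stay as the last step left them, time stands still between calls to the robot, and variables do not carry over. Pictures are saved under pics/ and viewed, about 8 in all and at most 12, crops included, and the job is handed in when it is done.

```bash
mkdir -p pics && cat > h.py <<'E'
import numpy as np, cv2, json
from workcell import arm, read_camera
def grab(n,tag):
    c=read_camera(n); cv2.imwrite(f'pics/{tag}.png',c['img'][:,:,::-1])
    np.savez(f'pics/{tag}.npz',**c); return c
def load(tag): return dict(np.load(f'pics/{tag}.npz'))
def ray(c,u,v,fish=False):
    K=c['camera_matrix'];x=(u-K[0,2])/K[0,0];y=(v-K[1,2])/K[1,1]
    if fish:
        r=np.hypot(x,y); d=np.array([np.sin(r)*x/max(r,1e-9),np.sin(r)*y/max(r,1e-9),np.cos(r)])
    else: d=np.array([x,y,1.])
    R=c['R']; d=R.T@d; return -R.T@c['t'], d/np.linalg.norm(d)
def plane(c,u,v,z,fish=False):
    o,d=ray(c,u,v,fish); return o+d*(z-o[2])/d[2]
def tri(a,b):
    (o1,d1),(o2,d2)=a,b; A=np.c_[d1,-d2]; s=np.linalg.lstsq(A,o2-o1,rcond=None)[0]
    p,q=o1+d1*s[0],o2+d2*s[1]; return (p+q)/2, np.linalg.norm(p-q)
E
python3 - <<'E'
from h import *
s=grab('scene','s0');t=grab('top','t0');w=grab('wrist','w0')
cv2.imwrite('pics/both0.png',np.hstack([s['img'],t['img']])[:,:,::-1][:, :])
for c in(s,t,w): print(c['camera_matrix'].round(1).tolist(),(-c['R'].T@c['t']).round(3),c['R'].round(2).tolist())
print(arm.observe())
E
```

```text
[[495.0, 0.0, 254.8], [0.0, 495.0, 193.1], [0.0, 0.0, 1.0]] [1.488 0.319 1.534] [[-0.32, 0.95, -0.01], [0.79, 0.26, -0.55], [-0.52, -0.18, -0.83]]
[[407.2, 0.0, 248.5], [0.0, 407.2, 195.5], [0.0, 0.0, 1.0]] [0.505 0.01  1.249] [[0.03, -1.0, -0.01], [-1.0, -0.03, -0.07], [0.07, 0.01, -1.0]]
[[297.3, 0.0, 256.5], [0.0, 297.3, 198.3], [0.0, 0.0, 1.0]] [0.167 0.633 0.372] [[0.38, 0.93, -0.0], [0.88, -0.36, 0.33], [0.3, -0.13, -0.94]]
{'clock': 0.15, 'joint_pos': array([-1.28078505,  0.38361672,  0.04388195,  1.59925998, -0.01791814,
        1.1611914 , -0.04990404]), 'joint_vel': array([ 0.00134034, -0.00210935,  0.00062467, -0.00320311,  0.00046529,
       -0.00232759, -0.0001233 ]), 'tau': array([ 2.12747611e-03, -4.34057200e+01,  1.02682360e+00, -2.49977875e+01,
        1.06387254e-02,  7.30499974e-03,  6.89094605e-06]), 'tcp_pos': array([0.24553297, 0.601016  , 0.22717444]), 'ee_rot': array([-1.50107673e-04,  1.92678410e-01,  9.81261406e-01, -1.03032851e-03]), 'contact_force': array([0.41362432, 0.03806885, 1.03373371]), 'wrist_torque': array([ 0.03821814, -0.01453393,  0.0172487 ]), 'finger_gap': 0.9972687345006265}
```

View pics/s0.png

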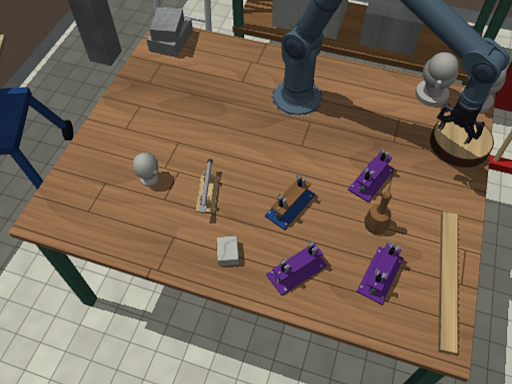

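View pics/t0.png

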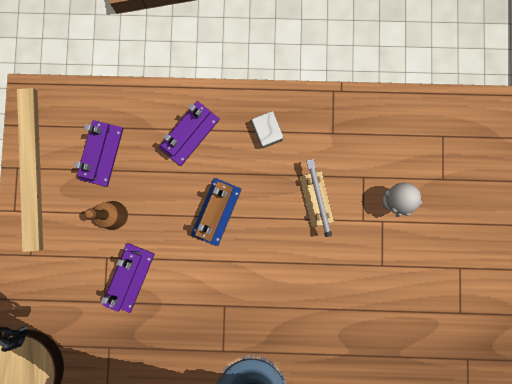

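Scene view: the chisel in its rest is at (207,186) and the blue rack at (291,205). Top view: chisel at (318,197), blue rack at (216,212). Three racks are purple, in top at (100,153), (190,133) and (128,278). Only the blue one fits "blue base plate", so I'll confirm that in an enlarged crop and take clip pixels from it.

```bash
python3 - <<'E'
from h import *
s=load('s0')['img'];t=load('t0')['img']
def cr(i,x,y,w,h,k): return cv2.resize(i[y:y+h,x:x+w],None,fx=k,fy=k,interpolation=cv2.INTER_CUBIC)
a=np.hstack([cr(t,180,170,80,80,5)[:300*5],cr(s,256,165,70,70,400/70)[:400,:400]])
# lower: chisel
b=np.hstack([cr(t,280,155,80,80,2.5),cr(s,170,150,80,80,2.5)]);b=cv2.copyMakeBorder(b,0,0,0,400,cv2.BORDER_CONSTANT)
cv2.imwrite('pics/crop1.png',np.vstack([a[:400,:800],b])[:,:,::-1])
E
```

```text
(no output)
```

View pics/crop1.png

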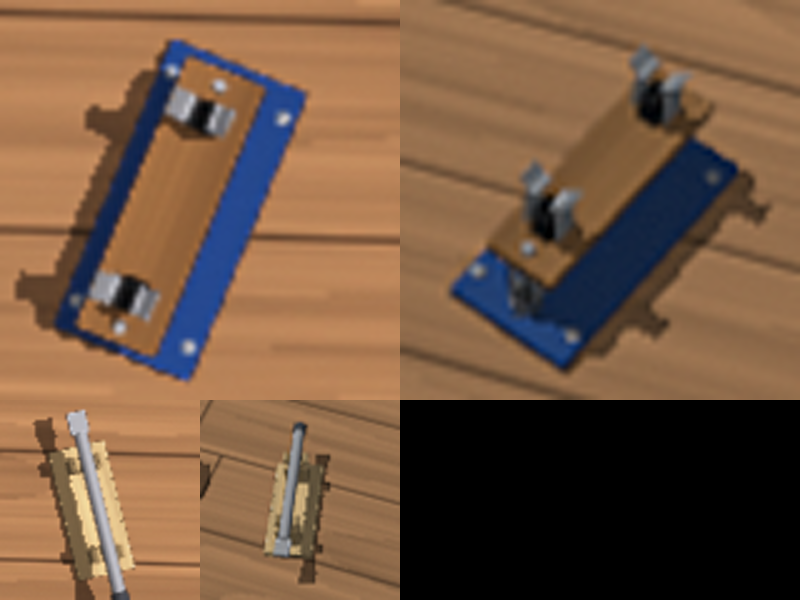

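The crop confirms the rack with the blue base. In top its clips are at about (220,192) and (205,229), in scene their tips at about (302,177) and (283,197). The chisel has its blade at top (311,160) and its dark head at (328,235).

```bash
python3 - <<'E'
from h import *
s=load('s0');t=load('t0')
P={}
for n,a,b in [('clipA',(220.2,192.2),(301.9,176.7)),('clipB',(205,228.8),(282.8,196.9)),('blade',(311,160),(202.4,212)),('head',(328.5,235),(210,159.6))]:
    P[n],e=tri(ray(t,*a),ray(s,*b)); print(n,P[n].round(4),'gap',round(e,4))
m=(P['blade']+P['head'])/2; d=P['blade']-P['head']; print('chisel mid',m.round(4),'len',np.linalg.norm(d),'yaw',np.degrees(np.arctan2(d[1],d[0])))
m2=(P['clipA']+P['clipB'])/2; d=P['clipA']-P['clipB']; print('clips mid',m2.round(4),'len',np.linalg.norm(d),'yaw',np.degrees(np.arctan2(d[1],d[0])))
o=arm.observe(); from scipy.spatial.transform import Rotation as R
print(R.from_quat(np.roll(o['ee_rot'],-1)).as_matrix().round(3))
E
```

```text
clipA [0.5713 0.1276 0.2292] gap 0.0683
clipB [0.4971 0.1226 0.0076] gap 0.0711
blade [ 0.6939 -0.1531  0.0583] gap 0.0051
head [ 0.4761 -0.2074  0.0661] gap 0.0029
chisel mid [ 0.585  -0.1803  0.0622] len 0.22466191202934993 yaw 13.995763876973824
clips mid [0.5342 0.1251 0.1184] len 0.23372380023720055 yaw 3.854127181987125
[[-0.926  0.378 -0.001]
 [ 0.378  0.926 -0.002]
 [-0.    -0.002 -1.   ]]
```

Chisel: mid (0.585, -0.180, 0.062), yaw 14°. The clips were paired the wrong way round, because the scene camera looks back at the robot. I'll swap them.

```bash
cat >> h.py <<'E'
from scipy.spatial.transform import Rotation as Rot
def togo(x,y,z,yaw):
    """shift (mm) in tool axes now, and turn (deg) about tool z, for jaw axis perpendicular to a shaft of this yaw"""
    o=arm.observe(); M=Rot.from_quat(np.roll(o['ee_rot'],-1)).as_matrix()
    sh=M.T@(np.array([x,y,z])-o['tcp_pos'])*1e3
    ya=np.degrees(np.arctan2(M[1,0],M[0,0])); turn=(yaw-ya+90)%180-90
    print('tcp',o['tcp_pos'].round(4),'toolx yaw',ya.round(2),'tilt',M[:,2].round(4),'shift',sh.round(1),'az',-turn.round(2),'q',o['joint_pos'].round(2),'F',o['contact_force'].round(2),'T',o['wrist_torque'].round(2),'gap',round(o['finger_gap'],3),'t',round(o['clock'],2))
E
python3 - <<'E'
from h import *
s=load('s0');t=load('t0')
P={}
for n,a,b in [('clipA',(220.2,192.2),(282.8,196.9)),('clipB',(205,228.8),(301.9,176.7))]:
    P[n],e=tri(ray(t,*a),ray(s,*b)); print(n,P[n].round(4),'gap',round(e,4))
m2=(P['clipA']+P['clipB'])/2; d=P['clipA']-P['clipB']; print('clips mid',m2.round(4),'len',np.linalg.norm(d),'yaw',np.degrees(np.arctan2(d[1],d[0])))
togo(.585,-.18,.25,14)
M=Rot.from_quat(np.roll(arm.observe()['ee_rot'],-1)).as_matrix()
print(M.T@(np.array([.52,.2,.30])-arm.observe()['tcp_pos'])*1e3)
E
```

```text
clipA [0.587  0.1056 0.1212] gap 0.0046
clipB [0.4843 0.1447 0.1194] gap 0.0049
clips mid [0.5356 0.1252 0.1203] len 0.10990997145637896 yaw -20.83484818216814
tcp [0.2455 0.601  0.2272] toolx yaw 157.78 tilt [-7.e-04 -2.e-03 -1.e+00] shift [-609.6 -594.7  -21.5] az -36.22 q [-1.28  0.38  0.04  1.6  -0.02  1.16 -0.05] F [0.41 0.04 1.03] T [ 0.04 -0.01  0.02] gap 0.997 t 0.15
[-405.73393582 -267.60548289  -72.22756225]
```

```bash
python3 -m jog '[{"dx":-24,"dy":-24,"dz":-2},{"dx":-24,"dy":-24,"dz":-2},{"dx":-24,"dy":-24,"dz":-2},{"dx":-24,"dy":-24,"dz":-2},{"dx":-24,"dy":-24,"dz":-2}]' 40 && python3 -m jog '[{"dx":-24,"dy":-24,"dz":-2},{"dx":-24,"dy":-24,"dz":-2},{"dx":-24,"dy":-24,"dz":-2},{"dx":-24,"dy":-24,"dz":-2},{"dx":-24,"dy":-24,"dz":-2}]' && python3 -m jog '[{"dx":-24,"dy":-24,"dz":-2},{"dx":-24,"dy":-24,"dz":-2},{"dx":-24,"dy":-24,"dz":-2},{"dx":-24,"dy":-24,"dz":-2},{"dx":-24,"dy":-24,"dz":-2}]' && python3 - <<'E'
from h import *
togo(.585,-.18,.25,14); grab('wrist','w1')
E
```

```text
invalid input at $[0]: expected keys dx, dy, dz, ax, ay, az, jaw
```

All seven keys are required in each row.

```bash
python3 -m jog '[{"dx":-24,"dy":-24,"dz":-2,"ax":0,"ay":0,"az":0,"jaw":0},{"dx":-24,"dy":-24,"dz":-2,"ax":0,"ay":0,"az":0,"jaw":0},{"dx":-24,"dy":-24,"dz":-2,"ax":0,"ay":0,"az":0,"jaw":0},{"dx":-24,"dy":-24,"dz":-2,"ax":0,"ay":0,"az":0,"jaw":0},{"dx":-24,"dy":-24,"dz":-2,"ax":0,"ay":0,"az":0,"jaw":0}]' 40 && python3 -m jog '[{"dx":-24,"dy":-24,"dz":-2,"ax":0,"ay":0,"az":0,"jaw":0},{"dx":-24,"dy":-24,"dz":-2,"ax":0,"ay":0,"az":0,"jaw":0},{"dx":-24,"dy":-24,"dz":-2,"ax":0,"ay":0,"az":0,"jaw":0},{"dx":-24,"dy":-24,"dz":-2,"ax":0,"ay":0,"az":0,"jaw":0},{"dx":-24,"dy":-24,"dz":-2,"ax":0,"ay":0,"az":0,"jaw":0}]' && python3 -m jog '[{"dx":-24,"dy":-24,"dz":-2,"ax":0,"ay":0,"az":0,"jaw":0},{"dx":-24,"dy":-24,"dz":-2,"ax":0,"ay":0,"az":0,"jaw":0},{"dx":-24,"dy":-24,"dz":-2,"ax":0,"ay":0,"az":0,"jaw":0},{"dx":-24,"dy":-24,"dz":-2,"ax":0,"ay":0,"az":0,"jaw":0},{"dx":-24,"dy":-24,"dz":-2,"ax":0,"ay":0,"az":0,"jaw":0}]' && python3 - <<'E'
from h import *
togo(.585,-.18,.25,14); grab('wrist','w1')
E
```

```text
clock: 0.57
tcp_pos: [0.3118, 0.4434, 0.2379]
ee_rot: [-0.0, 0.193, 0.981, -0.0]
contact_force: [1.0, -0.1, 0.5]
finger_gap: 0.998
clock: 0.98
tcp_pos: [0.3773, 0.287, 0.2481]
ee_rot: [-0.0, 0.193, 0.981, -0.0]
contact_force: [0.4, 0.2, -0.3]
finger_gap: 0.999
clock: 1.4
tcp_pos: [0.443, 0.1306, 0.2582]
ee_rot: [-0.0, 0.193, 0.981, 0.0]
contact_force: [0.4, 0.7, 0.4]
finger_gap: 0.999
tcp [0.443  0.1306 0.2582] toolx yaw 157.79 tilt [-2.e-04  3.e-04 -1.e+00] shift [-248.9 -233.8    8.1] az -36.21 q [-0.78 -0.02  0.4   2.01  0.01  1.15  0.8 ] F [0.37 0.68 0.42] T [-0.02  0.01  0.04] gap 0.999 t 1.4
```

View pics/w1.png

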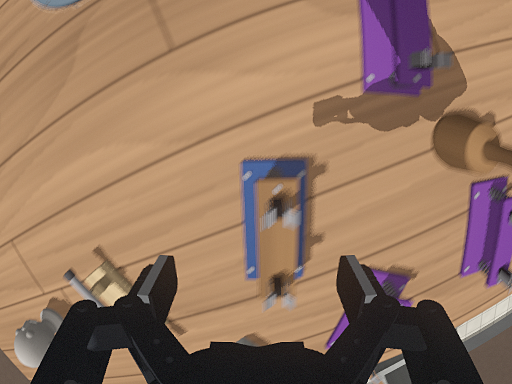

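Wrist view: blue rack centred at (275,220), with clips at about (281,212) and (280,298). The rest and chisel are at lower left. I'll go on to the chisel.

```bash
python3 -m jog '[{"dx":-25,"dy":-23.4,"dz":0,"ax":0,"ay":0,"az":0,"jaw":0},{"dx":-25,"dy":-23.4,"dz":0,"ax":0,"ay":0,"az":0,"jaw":0},{"dx":-25,"dy":-23.4,"dz":0,"ax":0,"ay":0,"az":0,"jaw":0},{"dx":-25,"dy":-23.4,"dz":0,"ax":0,"ay":0,"az":0,"jaw":0},{"dx":-25,"dy":-23.4,"dz":0,"ax":0,"ay":0,"az":0,"jaw":0}]' && python3 -m jog '[{"dx":-25,"dy":-23.4,"dz":0,"ax":0,"ay":0,"az":0,"jaw":0},{"dx":-25,"dy":-23.4,"dz":0,"ax":0,"ay":0,"az":0,"jaw":0},{"dx":-25,"dy":-23.4,"dz":0,"ax":0,"ay":0,"az":0,"jaw":0},{"dx":-25,"dy":-23.4,"dz":0,"ax":0,"ay":0,"az":0,"jaw":0},{"dx":-25,"dy":-23.4,"dz":0,"ax":0,"ay":0,"az":0,"jaw":0}]' && python3 -m jog '[{"dx":0,"dy":0,"dz":8,"ax":0,"ay":0,"az":-7,"jaw":0},{"dx":0,"dy":0,"dz":8,"ax":0,"ay":0,"az":-7,"jaw":0},{"dx":0,"dy":0,"dz":8,"ax":0,"ay":0,"az":-7,"jaw":0},{"dx":0,"dy":0,"dz":8,"ax":0,"ay":0,"az":-7,"jaw":0},{"dx":0,"dy":0,"dz":8,"ax":0,"ay":0,"az":-7,"jaw":0}]' &&  python3 -m jog '[{"dx":0,"dy":0,"dz":8,"ax":0,"ay":0,"az":-1.2,"jaw":0},{"dx":0,"dy":0,"dz":8,"ax":0,"ay":0,"az":0,"jaw":0},{"dx":0,"dy":0,"dz":8,"ax":0,"ay":0,"az":0,"jaw":0},{"dx":0,"dy":0,"dz":8,"ax":0,"ay":0,"az":0,"jaw":0},{"dx":0,"dy":0,"dz":8,"ax":0,"ay":0,"az":0,"jaw":0}]' && python3 - <<'E'
from h import *
togo(.585,-.18,.06,14); grab('wrist','w2')
E
```

```text
clock: 1.87
tcp_pos: [0.5146, -0.0245, 0.2582]
ee_rot: [-0.0, 0.192, 0.981, 0.0]
contact_force: [0.1, -0.1, -0.5]
finger_gap: 1.0
clock: 2.28
tcp_pos: [0.5863, -0.1797, 0.2578]
ee_rot: [-0.0, 0.192, 0.981, 0.0]
contact_force: [0.7, 0.4, -0.5]
finger_gap: 1.004
clock: 2.7
tcp_pos: [0.5856, -0.1785, 0.2173]
ee_rot: [-0.001, -0.114, 0.993, 0.0]
contact_force: [-0.4, -0.3, 0.4]
finger_gap: 0.998
clock: 3.12
tcp_pos: [0.5859, -0.1787, 0.1775]
ee_rot: [-0.0, -0.121, 0.993, -0.0]
contact_force: [0.1, 0.7, -0.5]
finger_gap: 1.003
tcp [ 0.5859 -0.1787  0.1775] toolx yaw -166.08 tilt [-2.e-04 -1.e-04 -1.e+00] shift [  1.1  -1.1 117.5] az -0.08 q [-0.21  0.4   0.54  1.76 -0.23  1.05  2.23] F [ 0.11  0.67 -0.5 ] T [-0.06  0.01 -0.02] gap 1.003 t 3.12
```

View pics/w2.png

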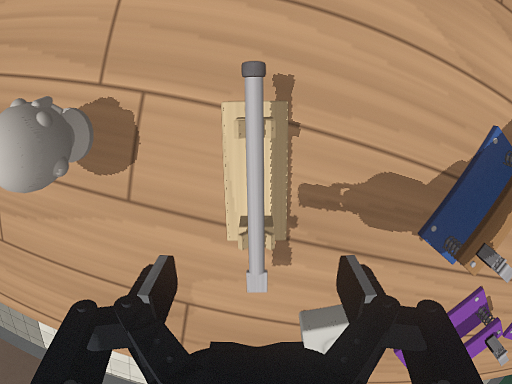

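Wrist view: the chisel lies straight between the fingers, head end at (254,62) and blade end at (257,291). Next a height check from the wrist and top views.

```bash
python3 - <<'E'
from h import *
t=load('t0');w=load('w2');s=load('s0')
b,e1=tri(ray(w,257,291,True),ray(t,311,160)); h,e2=tri(ray(w,254,62,True),ray(t,328.5,235)); print(b,e1,h,e2)
b2,e1=tri(ray(w,257,291,True),ray(s,202.4,212)); h2,e2=tri(ray(w,254,62,True),ray(s,210,159.6)); print(b2,e1,h2,e2)
b=plane(w,257,291,.062,True);h=plane(w,254,62,.062,True);m=(b+h)/2;d=b-h
print(b,h,m,np.linalg.norm(d),np.degrees(np.arctan2(d[1],d[0])))
togo(m[0],m[1],.065,np.degrees(np.arctan2(d[1],d[0])))
E
```

```text
[ 0.69243457 -0.15295777  0.0661722 ] 0.003596153797292349 [ 0.47551599 -0.20751025  0.07758179] 0.0027643158984717174
[ 0.69501163 -0.15014832  0.06087909] 0.0007950310801803765 [ 0.47205772 -0.20850299  0.06025371] 0.0009546214184372951
[ 0.69436482 -0.15071622  0.062     ] [ 0.47249886 -0.2088525   0.062     ] [ 0.58343184 -0.17978436  0.062     ] 0.22935634341556282 14.683287301657643
tcp [ 0.5847 -0.1782  0.1756] toolx yaw -166.05 tilt [-3.3e-03  4.0e-04 -1.0e+00] shift [  1.2  -1.3 110.6] az -0.74 q [-0.21  0.4   0.54  1.76 -0.23  1.05  2.23] F [-1.08  0.51 -0.29] T [ 0.03  0.06 -0.03] gap 0.997 t 3.17
```

```bash
python3 -m jog '[{"dx":1,"dy":-1.2,"dz":15,"ax":0,"ay":0,"az":-0.7,"jaw":0},{"dx":0,"dy":0,"dz":15,"ax":0,"ay":0,"az":0,"jaw":0},{"dx":0,"dy":0,"dz":15,"ax":0,"ay":0,"az":0,"jaw":0},{"dx":0,"dy":0,"dz":15,"ax":0,"ay":0,"az":0,"jaw":0},{"dx":0,"dy":0,"dz":15,"ax":0,"ay":0,"az":0,"jaw":0}]' 80 && python3 -m jog '[{"dx":0,"dy":0,"dz":10,"ax":0,"ay":0,"az":0,"jaw":0},{"dx":0,"dy":0,"dz":10,"ax":0,"ay":0,"az":0,"jaw":0},{"dx":0,"dy":0,"dz":10,"ax":0,"ay":0,"az":0,"jaw":0},{"dx":0,"dy":0,"dz":7,"ax":0,"ay":0,"az":0,"jaw":0},{"dx":0,"dy":0,"dz":0,"ax":0,"ay":0,"az":0,"jaw":0}]' && python3 -c "
from h import *
togo(.5834,-.1798,.065,14.68)"
```

```text
clock: 3.58
tcp_pos: [0.5854, -0.1802, 0.1026]
ee_rot: [0.0, -0.128, 0.992, -0.0]
contact_force: [-0.5, -0.4, 0.7]
finger_gap: 1.004
clock: 4.0
tcp_pos: [0.5841, -0.1798, 0.0646]
ee_rot: [-0.001, -0.128, 0.992, 0.0]
contact_force: [1.1, -0.9, 1.3]
finger_gap: 0.998
tcp [ 0.5841 -0.1798  0.0646] toolx yaw -165.32 tilt [-2.7e-03  5.0e-04 -1.0e+00] shift [ 0.7  0.2 -0.4] az 0.0 q [-0.15  0.54  0.48  1.83 -0.32  0.85  2.31] F [ 1.06 -0.86  1.32] T [-0.02  0.08 -0.  ] gap 0.998 t 4.0
```

```bash
python3 -m jog '[{"dx":0,"dy":0,"dz":0,"ax":0,"ay":0,"az":0,"jaw":1},{"dx":0,"dy":0,"dz":0,"ax":0,"ay":0,"az":0,"jaw":1},{"dx":0,"dy":0,"dz":0,"ax":0,"ay":0,"az":0,"jaw":1},{"dx":0,"dy":0,"dz":0,"ax":0,"ay":0,"az":0,"jaw":1},{"dx":0,"dy":0,"dz":0,"ax":0,"ay":0,"az":0,"jaw":1}]' 80 && python3 -m jog '[{"dx":0,"dy":0,"dz":0,"ax":0,"ay":0,"az":0,"jaw":1},{"dx":0,"dy":0,"dz":0,"ax":0,"ay":0,"az":0,"jaw":1},{"dx":0,"dy":0,"dz":0,"ax":0,"ay":0,"az":0,"jaw":1},{"dx":0,"dy":0,"dz":0,"ax":0,"ay":0,"az":0,"jaw":1},{"dx":0,"dy":0,"dz":0,"ax":0,"ay":0,"az":0,"jaw":1}]'
```

```text
clock: 4.42
tcp_pos: [0.5857, -0.1803, 0.0669]
ee_rot: [0.001, -0.128, 0.992, -0.0]
contact_force: [0.4, 0.4, -0.4]
finger_gap: 0.3
clock: 4.83
tcp_pos: [0.5858, -0.1804, 0.067]
ee_rot: [0.001, -0.128, 0.992, -0.0]
contact_force: [-0.1, 0.8, 4.6]
finger_gap: -0.002
```

The gap reads shut, so the grasp missed or the chisel was squeezed out. I'll look.

```bash
python3 - <<'E'
from h import *
w=grab('wrist','w3');t=grab('top','t3');s=grab('scene','s3')
cr=lambda i,x,y:cv2.resize(i[y:y+100,x:x+100],(288,288),interpolation=cv2.INTER_CUBIC)
v=np.vstack([cr(t['img'],270,150),cr(s['img'],160,140)])
a=np.zeros((576,800,3),np.uint8);a[:384,:512]=w['img'];a[:,512:]=v
cv2.imwrite('pics/v3.png',a[:,:,::-1]); togo(.5834,-.1798,.065,14.68)
E
```

```text
tcp [ 0.5858 -0.1803  0.067 ] toolx yaw -165.32 tilt [ 0.0012 -0.     -1.    ] shift [2.2 1.1 2. ] az 0.0 q [-0.15  0.54  0.48  1.83 -0.32  0.85  2.31] F [-0.82  0.03  5.81] T [0.08 0.17 0.02] gap 0.002 t 4.98
```

View pics/v3.png

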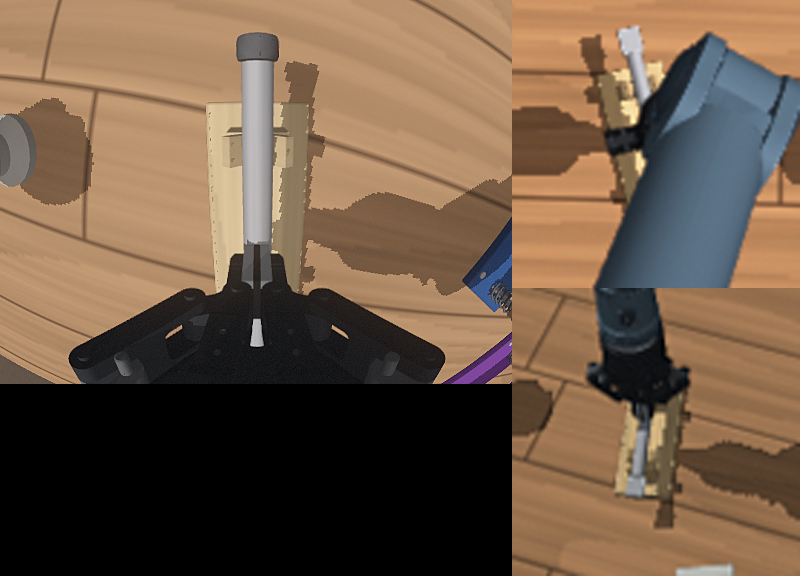

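Wrist view: the chisel is still in the rest, with its head at (257,47), and the closed fingers lie over the shaft at (258,245). A slow 20 mm lift will show whether the chisel is held.

```bash
python3 -m jog '[{"dx":0,"dy":0,"dz":-5,"ax":0,"ay":0,"az":0,"jaw":1},{"dx":0,"dy":0,"dz":-5,"ax":0,"ay":0,"az":0,"jaw":1},{"dx":0,"dy":0,"dz":-5,"ax":0,"ay":0,"az":0,"jaw":1},{"dx":0,"dy":0,"dz":-5,"ax":0,"ay":0,"az":0,"jaw":1},{"dx":0,"dy":0,"dz":0,"ax":0,"ay":0,"az":0,"jaw":1}]' && python3 - <<'E'
from h import *
w=grab('wrist','w4'); togo(.5834,-.1798,.065,14.68)
a=cv2.resize(load('w3')['img'][220:370,170:350],(540,450),interpolation=cv2.INTER_CUBIC);
a=np.hstack([a[:,120:420],cv2.resize(w['img'],(500,375))[:,:][0:375].copy() if 0 else cv2.copyMakeBorder(cv2.resize(w['img'],(500,375)),0,75,0,0,cv2.BORDER_CONSTANT)])
cv2.imwrite('pics/v4.png',a[:,:,::-1])
E
```

```text
clock: 5.4
tcp_pos: [0.586, -0.1805, 0.0875]
ee_rot: [0.001, -0.128, 0.992, -0.0]
contact_force: [0.5, -1.1, 0.8]
finger_gap: -0.0
tcp [ 0.5857 -0.1804  0.087 ] toolx yaw -165.32 tilt [ 1.4e-03 -3.0e-04 -1.0e+00] shift [ 2.1  1.2 22. ] az -0.0 q [-0.16  0.51  0.49  1.82 -0.3   0.89  2.3 ] F [-0.01 -0.56 -0.19] T [-0.02  0.    0.03] gap 0.001 t 5.45
```

View pics/v4.png

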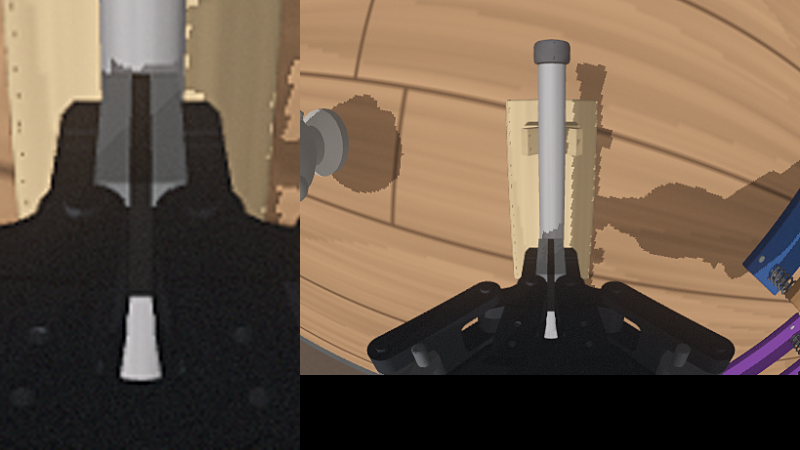

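The chisel stayed behind, so the fingers closed above the shaft. The pads must stand higher than I assumed. I'll check where the fingertips really are by projecting the expected tip into the pictures.

```bash
python3 - <<'E'
from h import *
def proj(c,X,fish=False):
    p=c['R']@X+c['t'];K=c['camera_matrix']
    if fish:
        th=np.arctan2(np.hypot(p[0],p[1]),p[2]); n=p[:2]/np.hypot(p[0],p[1]); return K[:2,2]+297.3*th*n
    return (K@p)[:2]/p[2]
w3=load('w3');s3=load('s3');w2=load('w2')
yaw=np.radians(-165.32); tx=np.array([np.cos(yaw),np.sin(yaw),0]); tcp=np.array([.5848,-.1803,.0662])
for h in (.03,.022,.01,0,-.01):
    for a in (-.011,.011):
        X=tcp+tx*a-[0,0,h]; print(h,a,'w3',proj(w3,X,True).round(0),'s3',proj(s3,X).round(1))
for c,tag in((w2,'w2'),(w3,'w3'),(load('w4'),'w4')): print(tag,'cam',(-c['R'].T@c['t']).round(4), 'chisel axis ends', proj(c,np.array([.4725,-.2089,.062]),True).round(0), proj(c,np.array([.6944,-.1507,.062]),True).round(0))
E
```

```text
0.03 -0.011 w3 [256. 246.] s3 [206.1 191.4]
0.03 0.011 w3 [257. 215.] s3 [206.8 186.4]
0.022 -0.011 w3 [256. 251.] s3 [205.9 190.1]
0.022 0.011 w3 [257. 220.] s3 [206.6 185.1]
0.01 -0.011 w3 [256. 261.] s3 [205.6 188.3]
0.01 0.011 w3 [257. 229.] s3 [206.3 183.3]
0 -0.011 w3 [256. 270.] s3 [205.3 186.7]
0 0.011 w3 [257. 236.] s3 [206.1 181.7]
-0.01 -0.011 w3 [256. 280.] s3 [205.1 185.1]
-0.01 0.011 w3 [257. 245.] s3 [205.8 180.1]
w2 cam [ 0.5034 -0.1989  0.3228] chisel axis ends [254.  62.] [257. 291.]
w3 cam [ 0.5034 -0.2017  0.2123] chisel axis ends [258.  36.] [257. 372.]
w4 cam [ 0.5034 -0.2018  0.2327] chisel axis ends [259.  43.] [258. 353.]
```

The tips are seen at about row 243, but the stated 22 mm predicts row 220. The width between the open fingers in the second wrist picture gives the same answer. So the tips really stand about 25–30 mm farther back than the TCP reading implies, which fits the closed tips resting on the shaft's top. I'll open, go about 27 mm deeper (clear of the foot board either way) and grip again.

```bash
python3 -m jog '[{"dx":1,"dy":1,"dz":0,"ax":0,"ay":0,"az":0,"jaw":0},{"dx":0,"dy":0,"dz":0,"ax":0,"ay":0,"az":0,"jaw":0},{"dx":0,"dy":0,"dz":0,"ax":0,"ay":0,"az":0,"jaw":0},{"dx":0,"dy":0,"dz":0,"ax":0,"ay":0,"az":0,"jaw":0},{"dx":0,"dy":0,"dz":0,"ax":0,"ay":0,"az":0,"jaw":0}]' 80 && python3 -m jog '[{"dx":0,"dy":0,"dz":0,"ax":0,"ay":0,"az":0,"jaw":0},{"dx":0,"dy":0,"dz":0,"ax":0,"ay":0,"az":0,"jaw":0},{"dx":0,"dy":0,"dz":5,"ax":0,"ay":0,"az":0,"jaw":0},{"dx":0,"dy":0,"dz":10,"ax":0,"ay":0,"az":0,"jaw":0},{"dx":0,"dy":0,"dz":10,"ax":0,"ay":0,"az":0,"jaw":0}]' && python3 -m jog '[{"dx":0,"dy":0,"dz":7,"ax":0,"ay":0,"az":0,"jaw":0},{"dx":0,"dy":0,"dz":7,"ax":0,"ay":0,"az":0,"jaw":0},{"dx":0,"dy":0,"dz":5,"ax":0,"ay":0,"az":0,"jaw":0},{"dx":0,"dy":0,"dz":3,"ax":0,"ay":0,"az":0,"jaw":0},{"dx":0,"dy":0,"dz":0,"ax":0,"ay":0,"az":0,"jaw":0}]'
```

```text
clock: 5.87
tcp_pos: [0.5839, -0.1795, 0.0861]
ee_rot: [-0.0, -0.128, 0.992, 0.0]
contact_force: [0.4, 0.4, -0.1]
finger_gap: 0.705
clock: 6.28
tcp_pos: [0.5842, -0.1795, 0.0606]
ee_rot: [0.0, -0.128, 0.992, -0.0]
contact_force: [0.8, 0.5, 0.3]
finger_gap: 0.999
clock: 6.7
tcp_pos: [0.5833, -0.1793, 0.0382]
ee_rot: [-0.001, -0.128, 0.992, 0.0]
contact_force: [-0.1, -0.3, 0.3]
finger_gap: 1.002
```

```bash
python3 -m jog '[{"dx":0,"dy":0,"dz":0,"ax":0,"ay":0,"az":0,"jaw":1},{"dx":0,"dy":0,"dz":0,"ax":0,"ay":0,"az":0,"jaw":1},{"dx":0,"dy":0,"dz":0,"ax":0,"ay":0,"az":0,"jaw":1},{"dx":0,"dy":0,"dz":0,"ax":0,"ay":0,"az":0,"jaw":1},{"dx":0,"dy":0,"dz":0,"ax":0,"ay":0,"az":0,"jaw":1}]' 80 && python3 -m jog '[{"dx":0,"dy":0,"dz":0,"ax":0,"ay":0,"az":0,"jaw":1},{"dx":0,"dy":0,"dz":0,"ax":0,"ay":0,"az":0,"jaw":1},{"dx":0,"dy":0,"dz":0,"ax":0,"ay":0,"az":0,"jaw":1},{"dx":0,"dy":0,"dz":0,"ax":0,"ay":0,"az":0,"jaw":1},{"dx":0,"dy":0,"dz":0,"ax":0,"ay":0,"az":0,"jaw":1}]'; python3 -c "
from h import *
grab('wrist','w5')
togo(.5834,-.1798,.065,14.68)"
```

```text
clock: 7.12
tcp_pos: [0.5843, -0.1795, 0.0397]
ee_rot: [0.0, -0.128, 0.992, -0.0]
contact_force: [0.5, -0.6, 0.3]
finger_gap: 0.302
clock: 7.53
tcp_pos: [0.5845, -0.1804, 0.0399]
ee_rot: [0.001, -0.128, 0.992, -0.001]
contact_force: [0.7, -1.6, 3.5]
finger_gap: 0.158
tcp [ 0.5845 -0.1804  0.0398] toolx yaw -165.34 tilt [ 0.0013 -0.0011 -1.    ] shift [  0.9   0.8 -25.2] az -0.02 q [-0.14  0.58  0.46  1.84 -0.34  0.81  2.33] F [-0.05 -1.75  2.25] T [-0.49 -0.05  0.06] gap 0.156 t 7.58
```

View pics/w5.png

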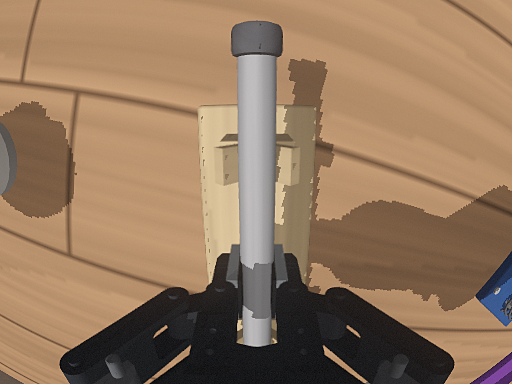

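The chisel is gripped: gap 0.16, shaft between the pads at (257,300). Lifting.

```bash
python3 -m jog '[{"dx":0,"dy":0,"dz":-4,"ax":0,"ay":0,"az":0,"jaw":1},{"dx":0,"dy":0,"dz":-8,"ax":0,"ay":0,"az":0,"jaw":1},{"dx":0,"dy":0,"dz":-8,"ax":0,"ay":0,"az":0,"jaw":1},{"dx":0,"dy":0,"dz":-10,"ax":0,"ay":0,"az":0,"jaw":1},{"dx":0,"dy":0,"dz":-10,"ax":0,"ay":0,"az":0,"jaw":1}]' && python3 -m jog '[{"dx":0,"dy":0,"dz":-20,"ax":0,"ay":0,"az":0,"jaw":1},{"dx":0,"dy":0,"dz":-20,"ax":0,"ay":0,"az":0,"jaw":1},{"dx":0,"dy":0,"dz":-20,"ax":0,"ay":0,"az":0,"jaw":1},{"dx":0,"dy":0,"dz":-20,"ax":0,"ay":0,"az":0,"jaw":1},{"dx":0,"dy":0,"dz":-20,"ax":0,"ay":0,"az":0,"jaw":1}]' && python3 -m jog '[{"dx":0,"dy":0,"dz":0,"ax":0,"ay":0,"az":7,"jaw":1},{"dx":0,"dy":0,"dz":0,"ax":0,"ay":0,"az":7,"jaw":1},{"dx":0,"dy":0,"dz":0,"ax":0,"ay":0,"az":7,"jaw":1},{"dx":0,"dy":0,"dz":0,"ax":0,"ay":0,"az":7,"jaw":1},{"dx":0,"dy":0,"dz":0,"ax":0,"ay":0,"az":7,"jaw":1}]' && python3 -c "
from h import *
togo(.5356,.1252,.18,-20.83)"
```

```text
clock: 8.0
tcp_pos: [0.5835, -0.1788, 0.0798]
ee_rot: [-0.001, -0.128, 0.992, 0.0]
contact_force: [0.2, -0.5, -3.2]
finger_gap: 0.16
clock: 8.42
tcp_pos: [0.5837, -0.1794, 0.1811]
ee_rot: [0.0, -0.128, 0.992, 0.0]
contact_force: [-0.2, 0.1, -4.2]
finger_gap: 0.161
clock: 8.83
tcp_pos: [0.5838, -0.1792, 0.1802]
ee_rot: [0.0, 0.179, 0.984, 0.0]
contact_force: [-0.3, -0.4, -2.8]
finger_gap: 0.161
tcp [ 0.5838 -0.1792  0.1802] toolx yaw 159.34 tilt [ 6.e-04  7.e-04 -1.e+00] shift [152.6 267.8   0.4] az 0.17 q [-0.3   0.42  0.67  1.77 -0.29  1.06  1.68] F [-0.26 -0.4  -2.82] T [-0.03 -0.07  0.04] gap 0.161 t 8.83
```

```bash
python3 -m jog '[{"dx":20,"dy":20,"dz":0,"ax":0,"ay":0,"az":0,"jaw":1},{"dx":22,"dy":27,"dz":0,"ax":0,"ay":0,"az":0,"jaw":1},{"dx":22,"dy":30,"dz":0,"ax":0,"ay":0,"az":0,"jaw":1},{"dx":22,"dy":30,"dz":0,"ax":0,"ay":0,"az":0,"jaw":1},{"dx":22,"dy":30,"dz":0,"ax":0,"ay":0,"az":0,"jaw":1}]' && python3 -m jog '[{"dx":22,"dy":27,"dz":0,"ax":0,"ay":0,"az":0,"jaw":1},{"dx":22,"dy":22,"dz":0,"ax":0,"ay":0,"az":0,"jaw":1},{"dx":0,"dy":0,"dz":0,"ax":0,"ay":0,"az":0,"jaw":1},{"dx":0,"dy":0,"dz":0,"ax":0,"ay":0,"az":0,"jaw":1},{"dx":0,"dy":0,"dz":0,"ax":0,"ay":0,"az":0,"jaw":1}]' && python3 -c "
from h import *
w=grab('wrist','w6')
cv2.imwrite('pics/v6.png',cv2.resize(w['img'],(800,600),interpolation=cv2.INTER_CUBIC)[:,:,::-1])
togo(.5356,.1252,.18,-20.83)"
```

```text
clock: 9.25
tcp_pos: [0.5294, -0.0122, 0.1801]
ee_rot: [0.0, 0.177, 0.984, 0.0]
contact_force: [0.3, -0.3, -2.3]
finger_gap: 0.155
clock: 9.67
tcp_pos: [0.5062, 0.0473, 0.18]
ee_rot: [0.001, 0.176, 0.984, 0.0]
contact_force: [0.1, -0.9, -3.6]
finger_gap: 0.158
tcp [0.5065 0.0464 0.18  ] toolx yaw 159.58 tilt [ 1.2e-03 -2.0e-04 -1.0e+00] shift [ 0.2 84.1 -0. ] az 0.41 q [-0.73  0.18  0.61  2.01 -0.13  0.99  1.16] F [-0.11  0.2  -3.48] T [-0.06 -0.03 -0.02] gap 0.161 t 9.72
```

View pics/v6.png

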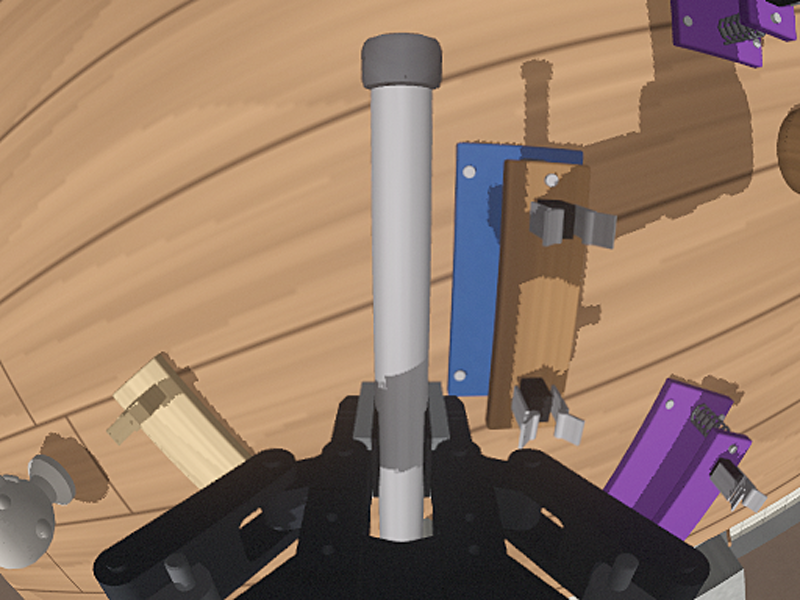

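Wrist view (×1.56): the chisel is held straight, head up in the picture. The rail runs from (505,160)/(588,166) down to (487,428), with clips at about (570,222) and (545,405). I'll compute the rail centre line from its edges and check it against the first estimate.

```bash
python3 - <<'E'
from h import *
w=load('w6');k=512/800
f=lambda u,v,z:plane(w,(u+.5)*k-.5,(v+.5)*k-.5,z,True)
TL,TR,BL=f(505,160,.074),f(588,166,.074),f(487,428,.074)
print('rail',TL,TR,BL,'width',np.linalg.norm(TR-TL),'len',np.linalg.norm(BL-TL)); c=(TR+BL)/2; d=BL-TL
print('centre',c,'yaw',np.degrees(np.arctan2(d[1],d[0])))
print('screw',f(552,181,.074)); 
b=[f(459,143,.012),f(457,396,.012)];d=b[1]-b[0];print('base left edge',b,np.linalg.norm(d),np.degrees(np.arctan2(d[1],d[0])))
# held chisel: axis from edge midlines; head end face & some shaft points at candidate z
tcp=arm.observe()['tcp_pos']
for z in (tcp[2]+.02,tcp[2]+.024):
    A=f(401,75,z);B=f(401.5,360,z);d=B-A;print('chisel z',z,A,B,'yaw',np.degrees(np.arctan2(d[1],d[0])))
    wd=np.linalg.norm(f(373,150,z)-f(432.5,150,z));print('dia',wd)
    # head end to tcp along
    M=Rot.from_quat(np.roll(arm.observe()['ee_rot'],-1)).as_matrix(); print('head face in tool',(M.T@(f(401,40,z)-tcp)).round(4),(M.T@(B-tcp)).round(4))
t=load('t0');
for z in (.07,.126): print('top clips',[plane(t,*p,z).round(4) for p in ((220.2,192.2),(205,228.8))])
E
```

```text
rail [0.44753727 0.12906233 0.074     ] [0.46459652 0.17481659 0.074     ] [0.60458817 0.07115423 0.074     ] width 0.04883103817836303 len 0.16738677898484344
centre [0.53459235 0.12298541 0.074     ] yaw -20.240033461771482
screw [0.46658258 0.15125682 0.074     ]
base left edge [array([0.43216234, 0.11592891, 0.012     ]), array([0.61047003, 0.05564523, 0.012     ])] 0.18822262058534858 -18.67977587205449
chisel z 0.19996262554258987 [0.40610665 0.08429327 0.19996263] [0.48221339 0.05642564 0.19996263] yaw -20.11096737261548
dia 0.015757356639700716
head face in tool [ 0.1171  0.0005 -0.0201] [ 0.0262  0.001  -0.02  ]
chisel z 0.20396262554258987 [0.40674979 0.08405168 0.20396263] [0.48042751 0.05707347 0.20396263] yaw -20.11096737261549
dia 0.015254445961645248
head face in tool [ 0.1161  0.0005 -0.0241] [ 0.0281  0.001  -0.024 ]
top clips [array([0.5914, 0.1077, 0.07  ]), array([0.4842, 0.1482, 0.07  ])]
top clips [array([0.5873, 0.1031, 0.126 ]), array([0.4852, 0.1416, 0.126 ])]
```

```bash
python3 -m jog '[{"dx":0,"dy":18,"dz":0,"ax":0,"ay":0,"az":0,"jaw":1},{"dx":0,"dy":22,"dz":0,"ax":0,"ay":0,"az":0,"jaw":1},{"dx":0,"dy":22,"dz":10,"ax":0,"ay":0,"az":0,"jaw":1},{"dx":0,"dy":19.5,"dz":15,"ax":0,"ay":0,"az":0,"jaw":1},{"dx":0,"dy":0,"dz":15,"ax":0,"ay":0,"az":0,"jaw":1}]' && python3 -m jog '[{"dx":0,"dy":0,"dz":10,"ax":0,"ay":0,"az":0,"jaw":1},{"dx":0,"dy":0,"dz":0,"ax":0,"ay":0,"az":0,"jaw":1},{"dx":0,"dy":0,"dz":0,"ax":0,"ay":0,"az":0,"jaw":1},{"dx":0,"dy":0,"dz":0,"ax":0,"ay":0,"az":0,"jaw":1},{"dx":0,"dy":0,"dz":0,"ax":0,"ay":0,"az":0,"jaw":1}]' && python3 -c "
from h import *
w=grab('wrist','w7')
cv2.imwrite('pics/v7.png',cv2.resize(w['img'][50:350,140:372],None,fx=2,fy=2,interpolation=cv2.INTER_CUBIC)[:,:,::-1])
togo(.5353,.1232,.129,-20.5)"
```

```text
clock: 10.13
tcp_pos: [0.5376, 0.1296, 0.1399]
ee_rot: [0.002, 0.174, 0.985, 0.002]
contact_force: [-0.5, 0.6, -3.5]
finger_gap: 0.16
clock: 10.55
tcp_pos: [0.5353, 0.1231, 0.1304]
ee_rot: [0.001, 0.177, 0.984, 0.0]
contact_force: [-0.4, 0.4, -3.4]
finger_gap: 0.156
tcp [0.5353 0.1234 0.1304] toolx yaw 159.58 tilt [ 2.e-03  8.e-04 -1.e+00] shift [-0.1 -0.2  1.4] az 0.08 q [-0.77  0.34  0.54  1.95 -0.22  0.91  1.1 ] F [-0.52  0.1  -3.39] T [ 0.03 -0.04 -0.02] gap 0.16 t 10.6
```

View pics/v7.png

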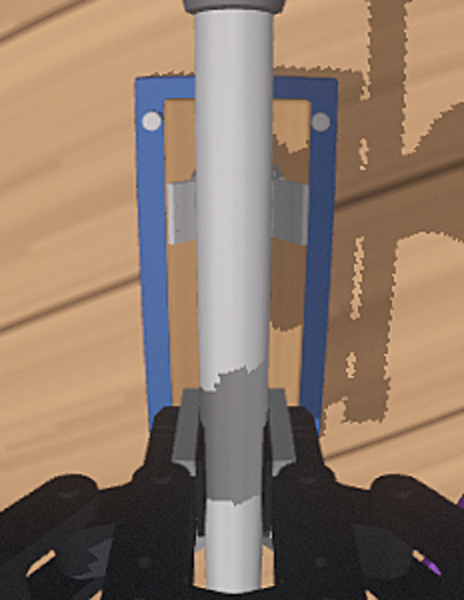

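Wrist crop (×2): shaft centre at x=234 in the clip row, clip tips at 168 and 308 with their midpoint at 238, plate screws midpoint at 236.5. The chisel is about 1.2 mm too far left, so I'll shift dy +1.2 and start down.

```bash
python3 -m jog '[{"dx":0,"dy":0.6,"dz":4,"ax":0,"ay":0,"az":0,"jaw":1},{"dx":0,"dy":0.6,"dz":6,"ax":0,"ay":0,"az":0,"jaw":1},{"dx":0,"dy":0,"dz":6,"ax":0,"ay":0,"az":0,"jaw":1},{"dx":0,"dy":0,"dz":5,"ax":0,"ay":0,"az":0,"jaw":1},{"dx":0,"dy":0,"dz":3,"ax":0,"ay":0,"az":0,"jaw":1}]' 100 && python3 -m jog '[{"dx":0,"dy":0,"dz":1,"ax":0,"ay":0,"az":0,"jaw":1},{"dx":0,"dy":0,"dz":1,"ax":0,"ay":0,"az":0,"jaw":1},{"dx":0,"dy":0,"dz":1,"ax":0,"ay":0,"az":0,"jaw":1},{"dx":0,"dy":0,"dz":1,"ax":0,"ay":0,"az":0,"jaw":1},{"dx":0,"dy":0,"dz":1,"ax":0,"ay":0,"az":0,"jaw":1}]' && python3 -c "
from h import *
togo(.5353,.1232,.0845,-20.5)"
```

```text
clock: 11.02
tcp_pos: [0.5339, 0.1252, 0.104]
ee_rot: [-0.001, 0.176, 0.984, -0.001]
contact_force: [-0.3, -0.0, -3.8]
finger_gap: 0.156
clock: 11.43
tcp_pos: [0.535, 0.1253, 0.1004]
ee_rot: [0.0, 0.176, 0.984, 0.0]
contact_force: [-0.3, -0.5, -2.0]
finger_gap: 0.151
tcp [0.535  0.1253 0.1004] toolx yaw 159.68 tilt [ 5.e-04  2.e-04 -1.e+00] shift [-1.  -1.9 15.9] az 0.18 q [-0.75  0.38  0.52  1.97 -0.25  0.85  1.13] F [-0.28 -0.5  -1.98] T [-0.12 -0.   -0.06] gap 0.151 t 11.43
```

```bash
python3 -m jog '[{"dx":0,"dy":0,"dz":1,"ax":0,"ay":0,"az":0,"jaw":1},{"dx":0,"dy":0,"dz":1,"ax":0,"ay":0,"az":0,"jaw":1},{"dx":0,"dy":0,"dz":1,"ax":0,"ay":0,"az":0,"jaw":1},{"dx":0,"dy":0,"dz":1,"ax":0,"ay":0,"az":0,"jaw":1},{"dx":0,"dy":0,"dz":1,"ax":0,"ay":0,"az":0,"jaw":1}]' && python3 -m jog '[{"dx":0,"dy":0,"dz":1,"ax":0,"ay":0,"az":0,"jaw":1},{"dx":0,"dy":0,"dz":1,"ax":0,"ay":0,"az":0,"jaw":1},{"dx":0,"dy":0,"dz":1,"ax":0,"ay":0,"az":0,"jaw":1},{"dx":0,"dy":0,"dz":1,"ax":0,"ay":0,"az":0,"jaw":1},{"dx":0,"dy":0,"dz":1,"ax":0,"ay":0,"az":0,"jaw":1}]' && python3 -c "
from h import *
togo(.5353,.1232,.0845,-20.5)"
```

```text
clock: 11.85
tcp_pos: [0.5352, 0.1246, 0.0958]
ee_rot: [0.0, 0.177, 0.984, -0.0]
contact_force: [-2.3, -3.5, 3.8]
finger_gap: 0.154
clock: 12.27
tcp_pos: [0.5352, 0.1246, 0.0905]
ee_rot: [0.0, 0.177, 0.984, -0.0]
contact_force: [-1.5, -3.6, 5.2]
finger_gap: 0.153
tcp [0.5352 0.1246 0.0905] toolx yaw 159.65 tilt [ 7.e-04 -4.e-04 -1.e+00] shift [-0.6 -1.3  6. ] az 0.15 q [-0.74  0.4   0.52  1.97 -0.26  0.84  1.14] F [-1.51 -3.58  5.22] T [-0.72  0.37 -0.06] gap 0.153 t 12.27
```

The push is about 8.6 N. A sideways force of about 4 N along tool −y says I am a bit too far to +y, so I'll ease back 1 mm while pressing on.

```bash
python3 -m jog '[{"dx":0,"dy":-0.5,"dz":0.6,"ax":0,"ay":0,"az":0,"jaw":1},{"dx":0,"dy":-0.5,"dz":0.6,"ax":0,"ay":0,"az":0,"jaw":1},{"dx":0,"dy":0,"dz":0.8,"ax":0,"ay":0,"az":0,"jaw":1},{"dx":0,"dy":0,"dz":0.8,"ax":0,"ay":0,"az":0,"jaw":1},{"dx":0,"dy":0,"dz":0.7,"ax":0,"ay":0,"az":0,"jaw":1}]' && python3 -c "
from h import *
togo(.5353,.1232,.0845,-20.5)"
```

```text
clock: 12.68
tcp_pos: [0.5352, 0.1246, 0.0873]
ee_rot: [0.001, 0.177, 0.984, 0.0]
contact_force: [-1.5, -2.6, 6.0]
finger_gap: 0.154
tcp [0.5352 0.1246 0.0873] toolx yaw 159.66 tilt [ 1.4e-03  7.0e-04 -1.0e+00] shift [-0.6 -1.3  2.8] az 0.16 q [-0.74  0.4   0.52  1.97 -0.27  0.83  1.14] F [-1.5  -2.55  5.96] T [-0.53  0.37 -0.1 ] gap 0.154 t 12.68
```

```bash
python3 -m jog '[{"dx":0,"dy":-0.5,"dz":0.8,"ax":0,"ay":0,"az":0,"jaw":1},{"dx":0,"dy":-0.5,"dz":0.8,"ax":0,"ay":0,"az":0,"jaw":1},{"dx":0,"dy":0,"dz":0.8,"ax":0,"ay":0,"az":0,"jaw":1},{"dx":0,"dy":0,"dz":0.8,"ax":0,"ay":0,"az":0,"jaw":1},{"dx":0,"dy":0,"dz":0.8,"ax":0,"ay":0,"az":0,"jaw":1}]' && python3 -m jog '[{"dx":0,"dy":0,"dz":0.8,"ax":0,"ay":0,"az":0,"jaw":1},{"dx":0,"dy":0,"dz":0.8,"ax":0,"ay":0,"az":0,"jaw":1},{"dx":0,"dy":0,"dz":0.8,"ax":0,"ay":0,"az":0,"jaw":1},{"dx":0,"dy":0,"dz":0.8,"ax":0,"ay":0,"az":0,"jaw":1},{"dx":0,"dy":0,"dz":0.8,"ax":0,"ay":0,"az":0,"jaw":1}]' && python3 -c "
from h import *
togo(.5353,.1232,.0845,-20.5)"
```

```text
clock: 13.1
tcp_pos: [0.5352, 0.1244, 0.0837]
ee_rot: [0.001, 0.177, 0.984, 0.001]
contact_force: [-2.6, -0.6, 7.3]
finger_gap: 0.154
clock: 13.52
tcp_pos: [0.5352, 0.1243, 0.0798]
ee_rot: [0.001, 0.177, 0.984, 0.001]
contact_force: [-1.7, -1.2, 8.6]
finger_gap: 0.153
tcp [0.5352 0.1243 0.0798] toolx yaw 159.66 tilt [ 0.002   0.0018 -1.    ] shift [-0.5 -1.  -4.7] az 0.16 q [-0.73  0.42  0.51  1.98 -0.28  0.81  1.15] F [-1.68 -1.15  8.58] T [-0.34  0.4  -0.11] gap 0.153 t 13.52
```

```bash
python3 -m jog '[{"dx":0,"dy":-0.3,"dz":0.7,"ax":0,"ay":0,"az":0,"jaw":1},{"dx":0,"dy":0,"dz":0.7,"ax":0,"ay":0,"az":0,"jaw":1},{"dx":0,"dy":0,"dz":0.7,"ax":0,"ay":0,"az":0,"jaw":1},{"dx":0,"dy":0,"dz":0.7,"ax":0,"ay":0,"az":0,"jaw":1},{"dx":0,"dy":0,"dz":0.7,"ax":0,"ay":0,"az":0,"jaw":1}]' && python3 -c "
from h import *
togo(.5353,.1232,.0845,-20.5)"
```

```text
clock: 13.93
tcp_pos: [0.5337, 0.1244, 0.0745]
ee_rot: [-0.0, 0.176, 0.984, 0.001]
contact_force: [-3.1, 2.3, -4.6]
finger_gap: 0.154
tcp [0.5337 0.1244 0.0745] toolx yaw 159.71 tilt [ 0.      0.0011 -1.    ] shift [ -1.9  -0.5 -10. ] az 0.21 q [-0.73  0.42  0.51  1.98 -0.28  0.8   1.15] F [-3.07  2.3  -4.57] T [ 0.15 -0.22 -0.05] gap 0.154 t 13.93
```

The force dropped by about 13 N, so something snapped. I'll hold still and read again.

```bash
python3 -m jog '[{"dx":0,"dy":0,"dz":0,"ax":0,"ay":0,"az":0,"jaw":1},{"dx":0,"dy":0,"dz":0,"ax":0,"ay":0,"az":0,"jaw":1},{"dx":0,"dy":0,"dz":0,"ax":0,"ay":0,"az":0,"jaw":1},{"dx":0,"dy":0,"dz":0,"ax":0,"ay":0,"az":0,"jaw":1},{"dx":0,"dy":0,"dz":0,"ax":0,"ay":0,"az":0,"jaw":1}]' && python3 -c "
from h import *
w=grab('wrist','w8')
cv2.imwrite('pics/v8.png',cv2.resize(w['img'][20:350,140:372],None,fx=1.8,fy=1.8,interpolation=cv2.INTER_CUBIC)[:,:,::-1])
togo(.5353,.1232,.0845,-20.5)"
```

```text
clock: 14.35
tcp_pos: [0.5347, 0.1234, 0.0758]
ee_rot: [0.001, 0.176, 0.984, 0.0]
contact_force: [-4.2, 1.8, 6.6]
finger_gap: 0.152
tcp [0.5347 0.1233 0.0758] toolx yaw 159.68 tilt [ 1.4e-03  6.0e-04 -1.0e+00] shift [-0.6  0.1 -8.7] az 0.18 q [-0.73  0.42  0.51  1.98 -0.28  0.81  1.15] F [ 2.88 -0.5   3.62] T [0.1  0.36 0.02] gap 0.155 t 14.4
```

View pics/v8.png

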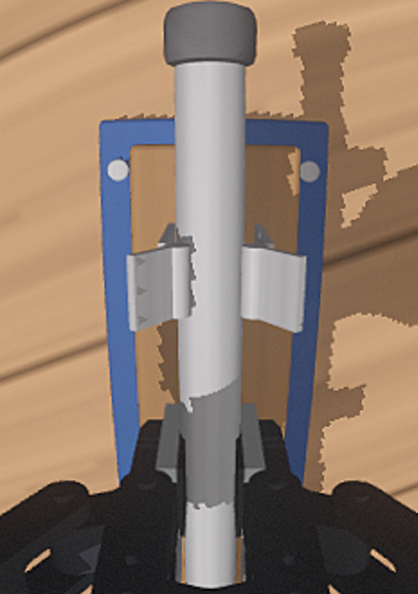

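Wrist crop (×1.8): both fingers of the near clip now close over the shaft at rows 250–330. The steady push is about 7–8 N, which matches a rail held about 10 mm down with the shaft seated. I'll unload the rail gently before letting go.

```bash
python3 -m jog '[{"dx":0,"dy":0,"dz":-1.5,"ax":0,"ay":0,"az":0,"jaw":1},{"dx":0,"dy":0,"dz":-1.5,"ax":0,"ay":0,"az":0,"jaw":1},{"dx":0,"dy":0,"dz":-1.5,"ax":0,"ay":0,"az":0,"jaw":1},{"dx":0,"dy":0,"dz":-1.5,"ax":0,"ay":0,"az":0,"jaw":1},{"dx":0,"dy":0,"dz":0,"ax":0,"ay":0,"az":0,"jaw":1}]' && python3 -m jog '[{"dx":0,"dy":0,"dz":0,"ax":0,"ay":0,"az":0,"jaw":1},{"dx":0,"dy":0,"dz":0,"ax":0,"ay":0,"az":0,"jaw":1},{"dx":0,"dy":0,"dz":0,"ax":0,"ay":0,"az":0,"jaw":1},{"dx":0,"dy":0,"dz":0,"ax":0,"ay":0,"az":0,"jaw":1},{"dx":0,"dy":0,"dz":0,"ax":0,"ay":0,"az":0,"jaw":1}]'
```

```text
clock: 14.82
tcp_pos: [0.5339, 0.1234, 0.0814]
ee_rot: [-0.0, 0.176, 0.984, 0.0]
contact_force: [1.1, 1.0, 0.3]
finger_gap: 0.154
clock: 15.23
tcp_pos: [0.5341, 0.1232, 0.0814]
ee_rot: [0.0, 0.176, 0.984, 0.0]
contact_force: [1.8, 1.1, -0.1]
finger_gap: 0.153
```

```bash
python3 -m jog '[{"dx":0,"dy":0,"dz":0,"ax":0,"ay":0,"az":0,"jaw":0},{"dx":0,"dy":0,"dz":0,"ax":0,"ay":0,"az":0,"jaw":0},{"dx":0,"dy":0,"dz":0,"ax":0,"ay":0,"az":0,"jaw":0},{"dx":0,"dy":0,"dz":0,"ax":0,"ay":0,"az":0,"jaw":0},{"dx":0,"dy":0,"dz":0,"ax":0,"ay":0,"az":0,"jaw":0}]' && python3 -m jog '[{"dx":0,"dy":0,"dz":0,"ax":0,"ay":0,"az":0,"jaw":0},{"dx":0,"dy":0,"dz":0,"ax":0,"ay":0,"az":0,"jaw":0},{"dx":0,"dy":0,"dz":0,"ax":0,"ay":0,"az":0,"jaw":0},{"dx":0,"dy":0,"dz":-5,"ax":0,"ay":0,"az":0,"jaw":0},{"dx":0,"dy":0,"dz":-10,"ax":0,"ay":0,"az":0,"jaw":0}]' && python3 -m jog '[{"dx":0,"dy":0,"dz":-20,"ax":0,"ay":0,"az":0,"jaw":0},{"dx":0,"dy":0,"dz":-30,"ax":0,"ay":0,"az":0,"jaw":0},{"dx":0,"dy":0,"dz":-30,"ax":0,"ay":0,"az":0,"jaw":0},{"dx":15,"dy":0,"dz":-30,"ax":0,"ay":0,"az":0,"jaw":0},{"dx":25,"dy":0,"dz":-10,"ax":0,"ay":0,"az":0,"jaw":0}]'
```

```text
clock: 15.65
tcp_pos: [0.5336, 0.1227, 0.081]
ee_rot: [-0.0, 0.176, 0.984, -0.0]
contact_force: [1.0, -0.2, -0.3]
finger_gap: 0.85
clock: 16.07
tcp_pos: [0.5328, 0.1228, 0.0957]
ee_rot: [-0.001, 0.176, 0.984, -0.001]
contact_force: [0.4, 0.4, 0.1]
finger_gap: 1.002
clock: 16.48
tcp_pos: [0.5017, 0.1361, 0.2226]
ee_rot: [0.005, 0.179, 0.984, 0.002]
contact_force: [0.8, 0.6, 0.5]
finger_gap: 0.999
```

```bash
python3 -m jog '[{"dx":25,"dy":0,"dz":0,"ax":0,"ay":0,"az":0,"jaw":0},{"dx":25,"dy":0,"dz":0,"ax":0,"ay":0,"az":0,"jaw":0},{"dx":15,"dy":0,"dz":0,"ax":0,"ay":0,"az":0,"jaw":0},{"dx":0,"dy":0,"dz":0,"ax":0,"ay":0,"az":0,"jaw":0},{"dx":0,"dy":0,"dz":0,"ax":0,"ay":0,"az":0,"jaw":0}]' && python3 - <<'E'
from h import *
w=grab('wrist','w9');s=grab('scene','s9');t=grab('top','t9')
r=lambda i,x,y,n,o:cv2.resize(i[y:y+n,x:x+n],(o,o),interpolation=cv2.INTER_CUBIC)
a=np.zeros((600,800,3),np.uint8)
a[:,:500]=cv2.resize(w['img'][80:320,170:370],(500,600),interpolation=cv2.INTER_CUBIC)
a[:300,500:]=r(s['img'],250,160,80,300); a[300:,500:]=r(t['img'],175,165,80,300)
cv2.imwrite('pics/v9.png',a[:,:,::-1]); togo(.5353,.1232,.0845,-20.5)
E
```

```text
clock: 16.9
tcp_pos: [0.4355, 0.1599, 0.2172]
ee_rot: [0.001, 0.176, 0.984, 0.001]
contact_force: [0.5, -0.4, 0.6]
finger_gap: 0.996
tcp [0.4368 0.159  0.2169] toolx yaw 159.58 tilt [ 1.5e-03  2.0e-04 -1.0e+00] shift [-104.6    0.8  132.5] az 0.08 q [-0.95  0.03  0.52  2.06 -0.01  1.06  0.8 ] F [-0.49  0.13 -0.72] T [-0.01  0.02 -0.06] gap 0.997 t 17.05
```

View pics/v9.png

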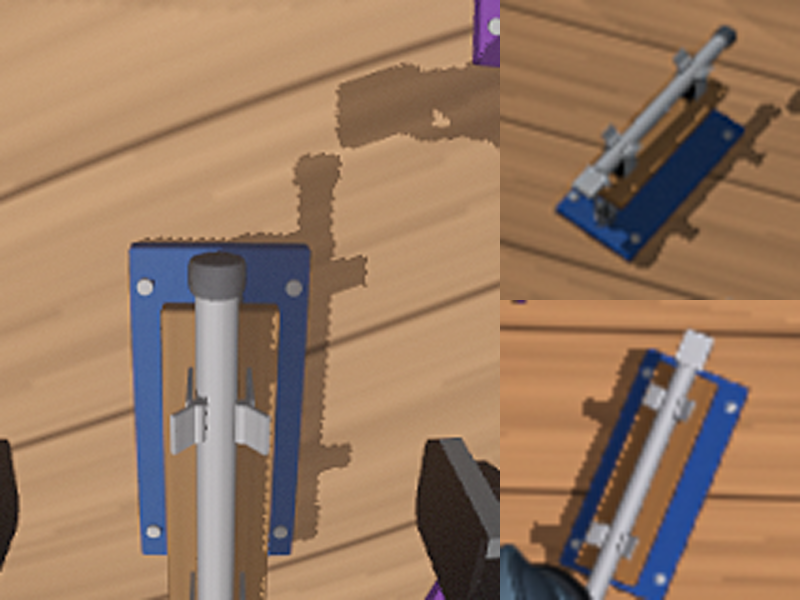

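Last view: in top the far clip's fingers flank the shaft at (668,400) and the near clip's at (610,540). In scene both clips' tips also stand above the shaft, and the chisel lies along the rail. Finally, checks on height, centring and the bystanders.

```bash
python3 - <<'E'
from h import *
s=load('s9');t=load('t9');w=load('w9')
b,e=tri(ray(s,272.1,210.7),ray(t,227.5,173.8));h,e2=tri(ray(s,311.6,168.8),ray(w,256.4,183.2,True))
print('blade',b.round(4),e,'head',h.round(4),e2,'mid',((b+h)/2).round(4),'len',np.linalg.norm(b-h))
for a,c,boxes in (('s0','s9',{'head':(130,145,40,45),'offcut':(212,232,35,40),'mallet':(362,190,32,50)}),('t0','t9',{'head':(370,175,60,50),'offcut':(245,105,45,50),'mallet':(75,195,55,40)})):
    A,C=load(a)['img'].astype(int),load(c)['img'].astype(int)
    for n,(x,y,W,H) in boxes.items(): print(c,n,(abs(A-C)[y:y+H,x:x+W].max(2)>60).sum())
E
```

```text
blade [0.6413 0.0864 0.1059] 0.0012753525636723323 head [0.427  0.1661 0.1028] 0.005374900719410198 mid [0.5341 0.1262 0.1044] len 0.22864058157239753
s9 head 0
s9 offcut 0
s9 mallet 194
t9 head 0
t9 offcut 0
t9 mallet 74
```

```bash
python3 - <<'E'
from h import *
for a,c,(x,y,W,H) in (('s0','s9',(362,190,32,50)),('t0','t9',(78,197,48,34))):
    T=cv2.Canny(load(a)['img'][y:y+H,x:x+W],60,150);I=cv2.Canny(load(c)['img'][y-10:y+H+10,x-10:x+W+10],60,150)
    r=cv2.matchTemplate(I,T,cv2.TM_CCOEFF_NORMED);print(cv2.minMaxLoc(r)[1::2])
print(arm.observe()['contact_force'].round(1)); arm.hand_in()
E
```

```text
(0.7427319884300232, (10, 10))
(0.9475317001342773, (10, 10))
[-0.5  0.1 -0.7]
the job is handed in; nothing more can be done
```

The chisel is out of the rest and pressed into the blue rack's two clips. The gripper is open and clear of everything, and the job was handed in at about 17 s.

- **First grasp missed:** the fingers closed above the shaft, because the fingertips stand about 25–30 mm farther back than the stated TCP offset suggests. I confirmed this in the pictures, went about 27 mm deeper, and the second grasp held.
- **Pressing:** the push rose to about 12 N, then the force dropped sharply. I stopped about 10 mm below the seat's unloaded height, well short of the 34 mm limit. I then eased the rail back up before letting go.
- **Seating:** the last views show both clips' fingers standing above the shaft. The chisel's axis measures 0.103–0.106 m high, against 0.106 m expected. Its middle is within about 4 mm of the rack's centre.
- **Bystanders:** the plaster head and offcut look unchanged. Pixels around the mallet changed, which I put down to the arm's shadow. Its outline matched with no shift in either view, though only weakly (0.74) in the scene view.
- **Less certain:** the far clip was hidden while I pressed. That it snapped in is judged from the force drop and the final views.

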